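# Lock the wheel on its axle with the hitch pin

## Task

The wheel on the blue stand must not slide off its stub axle: take the red-handled hitch pin out of the wooden block, push it down through the cross hole near the axle's free end until its collar sits on the axle, with its loop on the free-end side, then swing the sprung loop down over the axle end until it snaps shut underneath. Let go of everything and leave the other things on the bench where they are.

Things in the scene. Friction and masses are not known exactly. Their poses are not given: they have to be found in the camera images.
- wheel_stand: Blue steel stand fixed to the bench: base plate 120 x 110 x 12 mm, upright plate to 132 mm high at the back, and a horizontal steel stub axle, centre line 100 mm above the bench. Origin: on the bench below the wheel; z up; -x points along the axle to its free end. The free end is a square bar 34 x 34 mm, from 45 to 97 mm out from the origin, with a vertical cross hole 75 mm out.
- wheel: Grey wheel with black tyre on the axle, 100 mm in diameter, 31 mm thick; it may turn about its x axis, which is the axle. Origin at its centre, 54 mm from the cross hole's axis.
- axle_hole (a point): Centre of the upper mouth of the cross hole, on the flat top of the axle's square end, 117 mm above the bench, 22 mm from the free end. Axes as the stand's: z up along the hole, -x towards the free end, y across the axle. The hole is 14 mm in diameter and 34 mm deep (open below), with a 2 mm chamfer.
- pin_block: Fixed wooden block, 70 (x) x 110 (y) x 80 mm high, with vertical holes in a row along its y axis; origin in the middle of its underside. The hitch pin stands in the middle hole (14.5 mm in diameter, through).
- hitch_pin: Hitch pin, about 200 g: round steel pin 12 mm in diameter, its tapered tip 68 mm below the origin. Origin: on the axis at the underside of the collar (28 mm in diameter, 6 mm thick); z from tip to handle, -x the side of the loop. At the start it stands upright in the wooden block, collar on the block's top, held only by its weight.
- pin_grip (a point): Middle of the pin's red flat-sided handle, 47 mm above the pin's origin, axes as the pin's. The handle is 28 mm wide along x, 18 mm thick along y and 42 mm tall (26 to 68 mm above the origin): pinch it across the 18 mm, fingers closing along y.
- loop (a joint): Angle of the loop about its hinge (parallel to the pin's y axis, 12 mm above its origin): 0 = open, pointing to the pin's -x and 30 degrees above level; grows as it swings down; 1.95 = shut along the pin (stop). An over-centre spring pushes it back open below about 0.61 (5 degrees below level) and snaps it shut beyond; pushing the bar takes less than 1 N.
- loop_bar (a point): Middle of the brass loop's cross bar (46 mm long, 6 mm thick, parallel to the pin's y axis), 70 mm from the hinge. The loop's two legs, 6 mm thick, run 23 mm either side of the pin, outside the 34 mm axle; the bar clears the axle's free end as it swings round below it.
- finial: Bystander: turned wooden finial, 55 mm in diameter, 126 mm tall, upright; origin under its centre.
- glue_bottle: Bystander: yellow bottle with red cap, 57 mm in diameter, 178 mm tall, upright; origin under its centre.
- oil_can: Bystander: dark grey oil can with a long spout, 72 x 83 x 172 mm; origin under its centre.
- wax_tin: Bystander: red round tin with a cream lid, 84 mm in diameter, 81 mm tall; origin under its centre.
- tape_measure: Bystander: yellow tape measure, 32 x 84 x 61 mm; origin under its centre.
Mind the look-alikes: they are no part of the job. What is shaped like the hitch_pin but green is not meant.

How it is judged:
By the outcome, as a careful person would: the job done as asked, in the order asked, and still so for the second after the job is handed in, with the robot touching nothing.
It also fails if it takes over 54 s, if anything falls off the work surface, if the arm or the gripper's body presses on something with over 40 N, if the wrist force passes 120 N, or if a joint passes its speed limit or range.

## Robot

A 6-joint arm with a two-finger parallel gripper is mounted at the origin on the work surface; the furniture and walls round the work are solid. World frame = base frame: x ahead of the robot, y to its left, z up, the work surface at z = 0. Lengths are in mm, angles in rad, forces in N, time in s.
With the tool pointing down it reaches from about 350 to 975 mm from the base axis. Payload 4.9 kg.
Tool frame: the origin (TCP) lies midway between the tips of the shut fingers; the grasp point (between the pads) lies 19 mm behind it (bot.pinch_z is the distance from the TCP to the grasp point, in mm); x points along the fingers, y is the direction in which the jaws open and shut, and the axes are right-handed (so a half turn about x gives the same grasp; the last joint's range is limited). The gripper opens to 85 mm and grips with 20 to 120 N. Pads are 22 mm wide; open, the fingers measure 114 mm over their backs; the gripper's body (76 mm by 85 mm) begins 54 mm behind the grasp point. The pads swing forward as they close: fully open they stand 13 mm farther back than shut.
Start: joints at [-1.413, 0.053, 1.613, -0, 1.476, -0.119], TCP at [170.795, -601.191, 231.304] pointing down, gripper open.
Joint ranges: [-3.01, 3.01], [-1.01, 2.22], [0.06, 2.58], [-1.02, 4.17], [0.09, 2.62], [-3.14, 3.14]. Speed limits (rad/s): [2.57, 2.57, 3.14, 3.14, 3.14, 3.14].

## Interface

Orientations are given as a 3x3 rotation matrix whose columns are the frame's x, y, z axes.
In Python, from bench import telemetry, cams, bot gives the robot as it stands. The module is installed in compiled form; this text tells all that it offers.
- The arm moves only by the tool move_arm, never from a script. Its argument "series" is a list of rows, each a list of 7 numbers: the turn, a rotation vector about the tool's x, y, z in degrees, then the shift along the tool's x, y, z in mm, then the closure, from 0 (fully open) to 1 (shut). A call has 1 to 12 rows; each row is the pose to reach, as a shift and turn from the pose commanded when the call began, along the tool's axes at that moment; what a row does not reach only later rows make up. A row lasts 1/10 s, in which the tool goes at most 50 mm and 8.59 degrees, less where a joint would pass 70% of its speed; a pose out of reach is approached as far as the arm can. A call with a gripper value outside its range is refused whole. The fingers move at their own pace and stop on an object; "grip_force" is the grip in N (left out, the last holds). Time passes only in rows, so rows that repeat a pose let the fingers close. It gives the time, the measured TCP pose, the force and the opening at its end, in the units of the state.
- telemetry.get_obs(): the state, without advancing time (a new reading comes with each control period).
- cams.get_image(name): name is "side" or "top"; returns the picture (400x640x3 uint8, blue, green, red); there is no depth.
- cams.camera_model(name): a dict with "fx", "fy", "cx", "cy" (pixels), "T" (4x4, takes a point from camera to world coordinates). Camera axes: x right, y up, looking along -z (the intrinsics and any distortion apply to the point x, -y, -z); pixel columns grow to the right and rows downward; lengths in mm; the calibration is good to about 2 mm. A picture is of the moment at which its call begins. camera_model takes no time and is no camera call.
- bot.sign_off(): hands the job in, once; it reports no verdict.
The state is a dict: "time_s": time; "joints": joint angles; "joint_vel": joint speeds; "effort": joint torques, N m; "eef_pos": TCP position; "tcp_rot": TCP orientation; "force": force on the tool from outside, world axes, zero at the start; "torque": the same for the moment, N m; "opening": finger opening in mm.
Only numpy, scipy, OpenCV 4.12 (cv2) and the standard library are available. Lean on these libraries where they do the work, as an engineer would, in place of code of your own. Each camera call takes 0.05 s, during which the arm holds its last target.

## Working session

There is one attempt and no reset: what is moved stays moved. The work goes in short steps, Python scripts to look and compute and a tool call to move; the robot and the scene stay as the last step left them, time stands still between calls to the robot, and variables do not carry over. Pictures are saved under pics/ and viewed, and the job is handed in when it is done.

Besides the shell and the picture viewer there is one more tool, called after "Request:" in YAML: its name, and indented under it one key for each argument. move_arm: Moves the arm, as the interface text tells. Its arguments: {"type":"object","properties":{"series":{"type":"array","items":{"type":"array","items":{"type":"number"}}},"grip_force":{"type":"number"}},"required":["series"]}

```bash
mkdir -p pics
python3 - <<'E'
from bench import telemetry,cams,bot
import cv2,numpy as np
np.set_printoptions(precision=3,suppress=True)
for n in("side","top"):
    cv2.imwrite(f"pics/{n}0.png",cams.get_image(n)); print(n,cams.camera_model(n))
print(telemetry.get_obs(),bot.pinch_z)
E
```

```text
side {'fx': 507.4888302183388, 'fy': 507.4888302183388, 'cx': 312.0251180439001, 'cy': 197.9369821973478, 'T': array([[    0.961,     0.157,    -0.226,    95.569],
       [   -0.275,     0.502,    -0.82 , -1286.171],
       [   -0.015,     0.85 ,     0.526,   915.141],
       [    0.   ,     0.   ,     0.   ,     1.   ]])}
top {'fx': 512.8352690518494, 'fy': 512.8352690518494, 'cx': 325.922534294957, 'cy': 197.30831419076324, 'T': array([[  -0.026,    0.984,   -0.179,  146.205],
       [  -1.   ,   -0.024,    0.016,   -2.976],
       [   0.011,    0.179,    0.984, 1673.841],
       [   0.   ,    0.   ,    0.   ,    1.   ]])}
{'time_s': 0.1, 'joints': array([-1.413,  0.053,  1.614,  0.   ,  1.476, -0.119]), 'joint_vel': array([-0.   , -0.001, -0.002, -0.002, -0.   ,  0.002]), 'effort': array([  0.001, -39.49 , -37.137,  -0.   ,   0.004,  -0.   ]), 'eef_pos': array([ 170.72 , -600.637,  230.163]), 'tcp_rot': array([[-0.   ,  0.273, -0.962],
       [ 0.002, -0.962, -0.273],
       [-1.   , -0.002, -0.   ]]), 'force': array([ 0.916, -0.684,  0.079]), 'torque': array([ 0.009, -0.023,  0.004]), 'opening': 85.56072055843624} 18.700000000000003
```

View pics/side0.png

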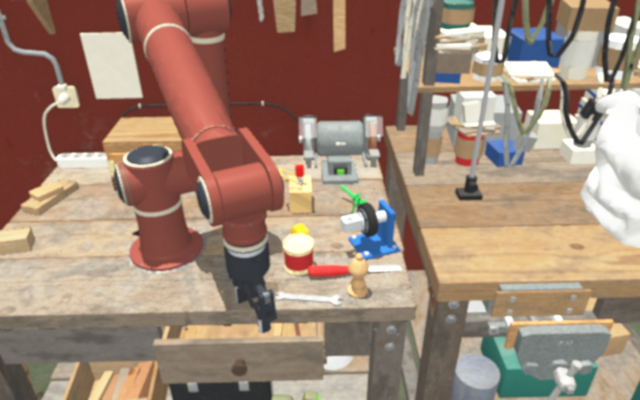

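View pics/top0.png

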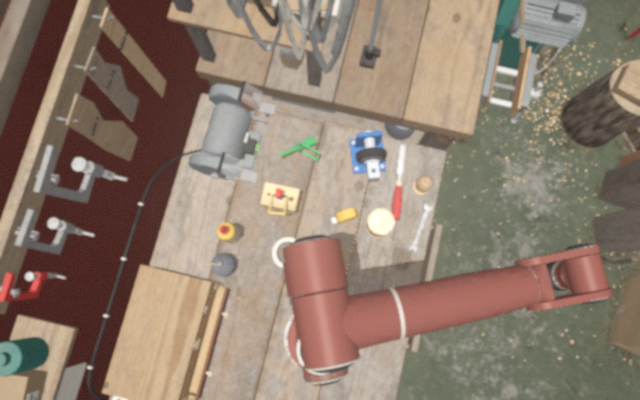

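Both views show the whole scene: red pin in the block at top (280,195), blue stand at top (370,155), and the green look-alike at top (300,150). I'll enlarge the relevant crops.

Run:
```python
import cv2
s=cv2.imread("pics/side0.png");t=cv2.imread("pics/top0.png")
def c(im,u0,v0,w,h,k,n): cv2.imwrite(n,cv2.resize(im[v0:v0+h,u0:u0+w],None,fx=k,fy=k,interpolation=cv2.INTER_CUBIC))
c(s,270,150,140,105,5,"pics/s1.png")
c(t,255,120,140,105,5,"pics/t1.png")
```

```text
(no output)
```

View pics/s1.png

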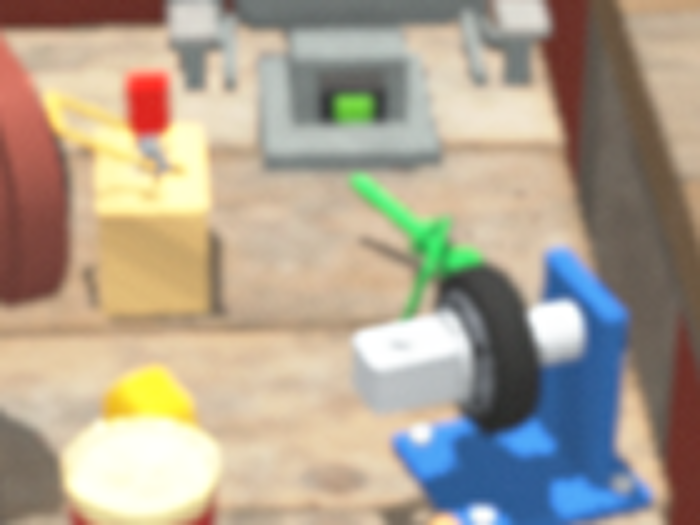

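View pics/t1.png

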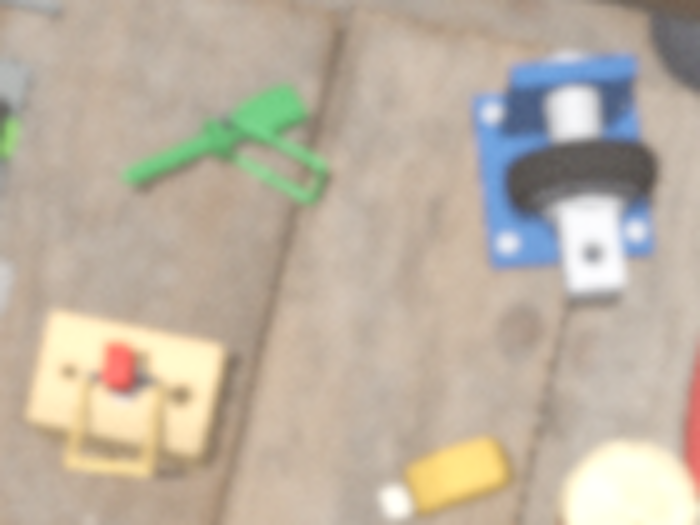

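The side crop shows the axle hole at crop (402,345) and the handle at (148,100). The top crop shows the axle hole at (593,253), the block holes at (68,371) and (180,396), and the loop bar at the lower end (110,467). Next come larger crops for key points.

```bash
cat > h.py <<'E'
import cv2,numpy as np
from bench import telemetry,cams,bot
np.set_printoptions(precision=2,suppress=True)
def proj(n,P):
    m=cams.camera_model(n);T=m["T"];P=np.atleast_2d(P)
    p=(P-T[:3,3])@T[:3,:3]
    return np.c_[m["fx"]*p[:,0]/-p[:,2]+m["cx"], m["fy"]*-p[:,1]/-p[:,2]+m["cy"]]
def ray(n,uv):
    m=cams.camera_model(n);T=m["T"]
    d=np.array([(uv[0]-m["cx"])/m["fx"],-(uv[1]-m["cy"])/m["fy"],-1]);return T[:3,3],T[:3,:3]@d
def onz(n,uv,z):
    o,d=ray(n,uv);return o+d*(z-o[2])/d[2]
def crop(im,u0,v0,w,h,k,n):
    r=cv2.resize(im[v0:v0+h,u0:u0+w],None,fx=k,fy=k,interpolation=cv2.INTER_CUBIC)
    for i in range(0,w,5):
        cv2.line(r,(int((i+.5)*k),0),(int((i+.5)*k),5 if i%10 else 12),(255,0,255),1)
        if i%10==0: cv2.putText(r,str(u0+i),(int((i+.5)*k)-10,24),0,.4,(255,0,255),1)
    for i in range(0,h,5):
        cv2.line(r,(0,int((i+.5)*k)),(5 if i%10 else 12,int((i+.5)*k)),(255,0,255),1)
        if i%10==0: cv2.putText(r,str(v0+i),(14,int((i+.5)*k)+4),0,.4,(255,0,255),1)
    cv2.imwrite(n,r)
E
python3 - <<'E'
from h import *
s=cv2.imread("pics/side0.png");t=cv2.imread("pics/top0.png")
crop(s,335,195,70,60,10,"pics/s2.png")
crop(s,275,158,50,60,10,"pics/s3.png")
crop(t,345,125,50,60,10,"pics/t2.png")
crop(t,255,175,50,45,12,"pics/t3.png")
E
```

```text
(no output)
```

View pics/s2.png

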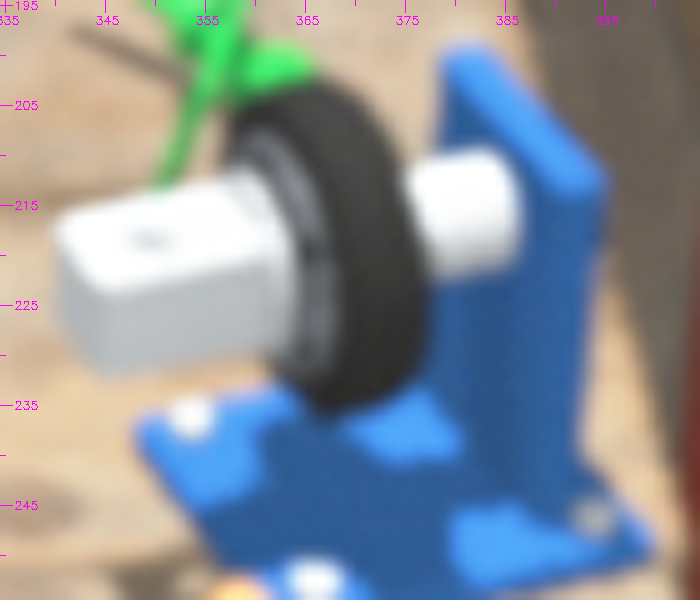

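View pics/s3.png

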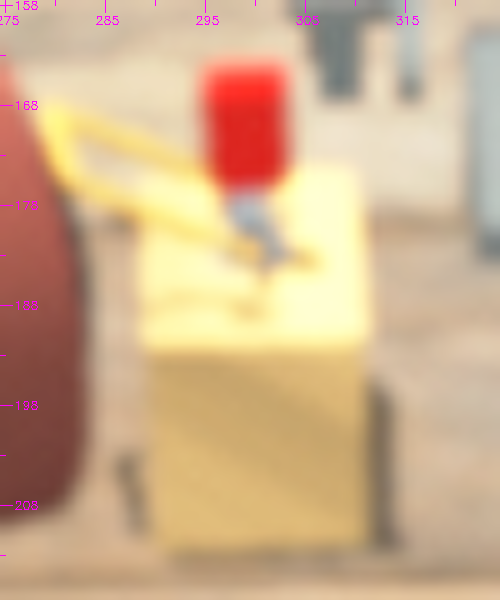

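View pics/t2.png

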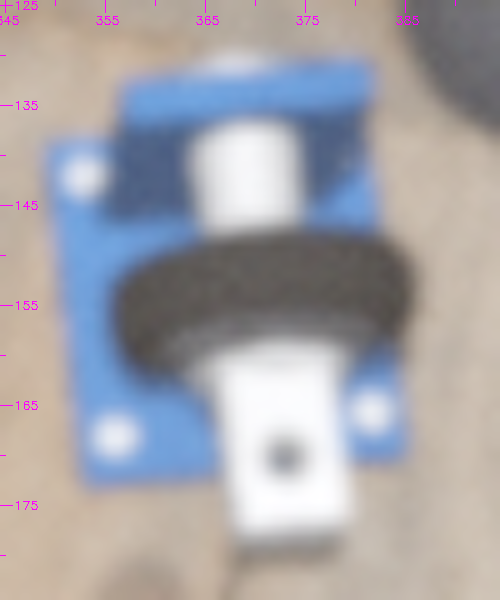

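View pics/t3.png

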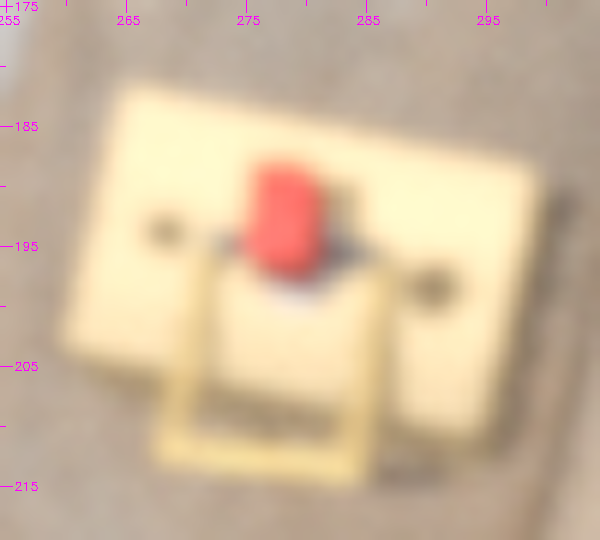

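Key points read: in the top view, the axle hole is at (373,170), the axle end corners at (368.2,178) and (379.2,177), and the block's top corners at (264.8,181.7), (299.5,188.2), (295.3,211.3) and (260,204). In the side view, the axle hole is at (349.6,218.5).

Run:
```python
from h import *
from scipy.optimize import least_squares
def tri(a,b):
    o1,d1=ray("top",a);o2,d2=ray("side",b)
    A=np.zeros((3,3));y=np.zeros(3)
    for o,d in((o1,d1),(o2,d2)):
        d=d/np.linalg.norm(d);M=np.eye(3)-np.outer(d,d);A+=M;y+=M@o
    return np.linalg.solve(A,y)
print("hole top/side/tri",onz("top",(373,170),117),onz("side",(349.6,218.5),117),tri((373,170),(349.6,218.5)))
for p in((368.2,178),(379.2,177)):print("axle end top",onz("top",p,117))
for p in((340.3,217),(345.5,223.5)):print("axle end side",onz("side",p,117))
for p in((352.8,173.3),(385.3,170.3),(349,138.7)):print("base",onz("top",p,12))
for p in((264.8,181.7),(299.5,188.2),(295.3,211.3),(260,204)):print("blk top",onz("top",p,80))
for p in((268.3,193.8),(290.4,198.5)):print("blk holes",onz("top",p,80))
for p in((289,192.5),(311.5,192.5),(311,174.5)):print("blk side",onz("side",p,80))
for p in((276.8,188),(281.3,188.3),(281,197),(276,196.5)):print("handle",onz("top",p,148))
print("handle side top centre", onz("side",(299.2,165.5),148), tri((278.6,192.5),(299.2,165.5)))
for p in((268.3,213),(284.8,214.5)):print("bar top",onz("top",p,80+12+35))
for p in((280,168.5),(281.5,176)):print("bar side",onz("side",p,80+12+35))
```

```text
hole top/side/tri [ 512.1  -177.35  117.  ] [ 509.49 -178.26  117.  ] [ 511.08 -177.18  116.36]
axle end top [ 486.93 -161.32  117.  ]
axle end top [ 489.3  -195.71  117.  ]
axle end side [ 487.06 -163.39  117.  ]
axle end side [ 490.44 -198.13  117.  ]
base [ 527.1  -121.42   12.  ]
base [ 534.78 -230.06   12.  ]
base [ 646.72 -112.88   12.  ]
blk top [490.81 163.68  80.  ]
blk top [467.15  54.05  80.  ]
blk top [393.47  68.49  80.  ]
blk top [419.42 179.12  80.  ]
blk holes [451.47 152.84  80.  ]
blk holes [434.7   83.31  80.  ]
blk side [394.05  69.94  80.  ]
blk side [462.54  48.43  80.  ]
blk side [493.26 162.26  80.  ]
handle [455.72 120.36 148.  ]
handle [454.47 106.74 148.  ]
handle [427.68 107.93 148.  ]
handle [429.58 123.01 148.  ]
handle side top centre [441.   112.85 148.  ] [441.75 115.16 146.75]
bar top [382.96 148.61 127.  ]
bar top [377.11  98.48 127.  ]
bar side [385.31 150.05 127.  ]
bar side [378.66  99.64 127.  ]
```

```bash
cat >> h.py <<'E'
from scipy.spatial.transform import Rotation as R
def Rdown(yaw,flip=True):
    # tool x down; tool y = -(pin y) where pin yaw deg
    a=np.radians(yaw);y=-np.array([-np.sin(a),np.cos(a),0]);x=np.array([0,0,-1.]);return np.c_[x,y,np.cross(x,y)]
def rel(pos,yaw=None,o=None,Rt=None):
    o=o or telemetry.get_obs();Rc=o["tcp_rot"]
    s=Rc.T@(np.array(pos)-o["eef_pos"])
    if Rt is None: Rt=Rdown(yaw)
    t=np.degrees(R.from_matrix(Rc.T@Rt).as_rotvec());return np.r_[t,s]
E
python3 - <<'E'
from h import *
print(rel((430,-250,260),-7));print(rel((442,116,260),-7))
E
```

```text
[  22.86    0.01    0.11  -29.25 -266.49 -345.24]
[  22.86    0.01    0.11  -28.55 -615.28 -456.8 ]
```

Request:
move_arm:
  series:
    - [4, 0, 0, -10, -27, -35, 0]
    - [8, 0, 0, -20, -54, -70, 0]
    - [12, 0, 0, -29, -81, -105, 0]
    - [16, 0, 0, -29, -108, -140, 0]
    - [20, 0, 0, -29, -135, -175, 0]
    - [22.9, 0, 0.1, -29, -162, -210, 0]
    - [22.9, 0, 0.1, -29, -190, -245, 0]
    - [22.9, 0, 0.1, -29, -220, -280, 0]
    - [22.9, 0, 0.1, -29, -245, -315, 0]
    - [22.9, 0, 0.1, -29, -267, -345, 0]
  grip_force: 60

```text
time_s: 1.1
eef_pos: [430.4, -248.0, 259.9]
tcp_rot: [[0.0, -0.122, -0.993], [-0.001, -0.993, 0.122], [-1.0, 0.001, -0.0]]
force: [-0.2, -0.9, 0.1]
opening: 85.1
```

Run:
```python
from h import *
o=telemetry.get_obs();print(o["time_s"],o["eef_pos"],o["joints"]);print(rel((442,116,230),-7))
```

```text
1.1 [ 430.45 -247.99  259.93] [-0.67 -0.28  1.87 -0.    1.55  1.02]
[   0.     -0.01   -0.08   29.43 -362.73   32.87]
```

Request:
move_arm:
  series:
    - [0, 0, 0, 0, -45, 4, 0]
    - [0, 0, 0, 0, -90, 8, 0]
    - [0, 0, 0, 0, -135, 12, 0]
    - [0, 0, 0, 0, -180, 16, 0]
    - [0, 0, 0, 0, -225, 20, 0]
    - [0, 0, 0, 5, -270, 24, 0]
    - [0, 0, 0, 15, -315, 28, 0]
    - [0, 0, 0, 25, -350, 32, 0]
    - [0, 0, 0, 29, -363, 33, 0]
    - [0, 0, 0, 29, -363, 33, 0]
    - [0, 0, 0, 29, -363, 33, 0]

```text
time_s: 2.2
eef_pos: [441.6, 113.4, 230.8]
tcp_rot: [[0.0, -0.123, -0.992], [-0.003, -0.992, 0.123], [-1.0, 0.003, -0.0]]
force: [0.7, 0.4, 0.2]
opening: 85.7
```

Run:
```python
from h import *
o=telemetry.get_obs();print(o["time_s"],o["eef_pos"],o["joints"])
s=cams.get_image("side");t=cams.get_image("top")
cv2.imwrite("pics/s4f.png",s);cv2.imwrite("pics/t4f.png",t)
crop(s,250,110,80,80,7,"pics/s4.png");crop(t,240,160,80,80,7,"pics/t4.png")
print(proj("side",o["eef_pos"]),proj("top",o["eef_pos"]))
```

```text
2.2 [441.58 113.37 230.75] [ 0.09 -0.37  1.99 -0.    1.52  1.78]
[[298.58 141.98]] [[276.9  187.09]]
```

View pics/s4.png

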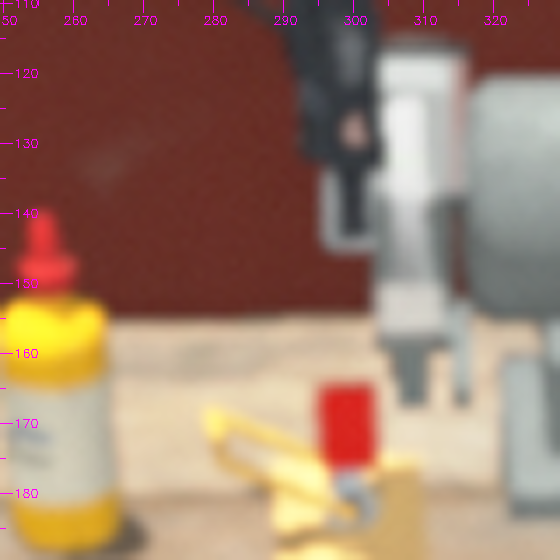

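View pics/t4.png

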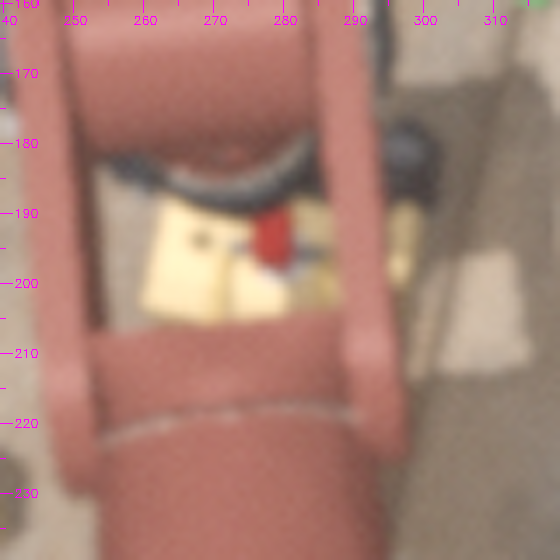

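The side view shows the open fingers above the red handle (fingertips about (300,144), handle at (298,170)), so they're lined up. I'll descend to the grasp.

Run:
```python
from h import *
print(rel((442,115.3,107),-7))
```

```text
[ -0.15  -0.07  -0.11 124.2   -2.64   0.36]
```

Request:
move_arm:
  series:
    - [0, 0, 0, 30, -1, 0, 0]
    - [0, 0, 0, 60, -1, 0, 0]
    - [0, 0, 0, 85, -1, 0, 0]
    - [0, 0, 0, 105, -1, 0, 0]
    - [0, 0, 0, 118, -1, 0, 0]
    - [0, 0, 0, 124, -1, 0, 0]
    - [0, 0, 0, 124, -1, 0, 0]
    - [0, 0, 0, 124, -1, 0, 0]

```text
time_s: 3.1
eef_pos: [442.5, 114.8, 107.9]
tcp_rot: [[0.002, -0.123, -0.992], [-0.002, -0.992, 0.123], [-1.0, 0.001, -0.002]]
force: [-0.5, -0.0, 0.6]
opening: 85.3
```

Run:
```python
from h import *
o=telemetry.get_obs();print(o["time_s"],o["eef_pos"],o["force"]);print(rel((442,115.3,107),-7))
s=cams.get_image("side");t=cams.get_image("top")
crop(s,260,120,70,80,7,"pics/s5.png");crop(t,250,165,60,60,8,"pics/t5.png")
```

```text
3.1 [442.5  114.79 107.88] [-0.49 -0.01  0.59]
[-0.06 -0.13 -0.08  0.88 -0.45  0.56]
```

View pics/s5.png

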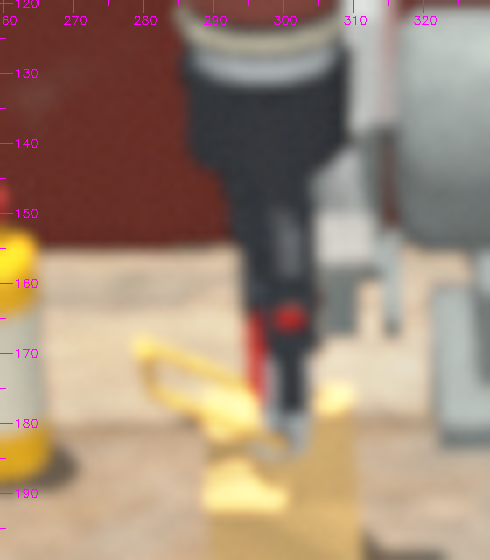

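View pics/t5.png

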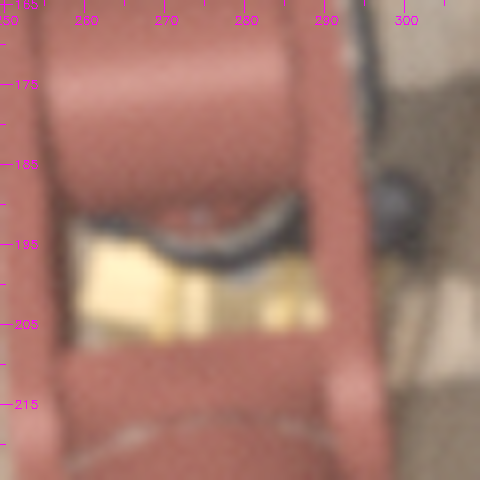

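The side view shows the fingers straddling the handle. Forces are near zero, so I'll close.

Request:
move_arm:
  series:
    - [0, 0, 0, 0, 0, 0, 0.5]
    - [0, 0, 0, 0, 0, 0, 0.7]
    - [0, 0, 0, 0, 0, 0, 0.75]
    - [0, 0, 0, 0, 0, 0, 0.8]
    - [0, 0, 0, 0, 0, 0, 0.85]
    - [0, 0, 0, 0, 0, 0, 0.9]
    - [0, 0, 0, 0, 0, 0, 0.95]
    - [0, 0, 0, 0, 0, 0, 1]
    - [0, 0, 0, 0, 0, 0, 1]
  grip_force: 60

```text
time_s: 4.1
eef_pos: [441.9, 116.7, 107.1]
tcp_rot: [[0.001, -0.123, -0.992], [0.003, -0.992, 0.123], [-1.0, -0.003, -0.001]]
force: [-0.3, 5.5, 0.3]
opening: 17.4
```

Run:
```python
from h import *
o=telemetry.get_obs();print(o["time_s"],o["eef_pos"],o["force"],o["torque"],o["opening"])
```

```text
4.1 [441.9  116.65 107.06] [-0.26  5.49  0.31] [ 1.2  -0.07  0.03] 17.36612707823065
```

Request:
move_arm:
  series:
    - [0, 0, 0, 0, -1.5, 0, 1]
    - [0, 0, 0, 0, -1.5, 0, 1]
    - [0, 0, 0, -12, -1.5, 0, 1]
    - [0, 0, 0, -30, -1.5, 0, 1]
    - [0, 0, 0, -55, -1.5, 0, 1]
    - [0, 0, 0, -80, -1.5, 0, 1]
    - [0, 0, 0, -105, -1.5, 0, 1]
    - [0, 0, 0, -125, -1.5, 0, 1]
    - [0, 0, 0, -130, -1.5, 0, 1]
    - [0, 0, 0, -130, -1.5, 0, 1]

```text
time_s: 5.1
eef_pos: [441.9, 116.3, 236.8]
tcp_rot: [[0.001, -0.123, -0.992], [-0.003, -0.992, 0.123], [-1.0, 0.002, -0.001]]
force: [-0.2, -0.5, -2.2]
opening: 17.5
```

Run:
```python
from h import *
o=telemetry.get_obs();print(o["time_s"],o["eef_pos"],o["force"],o["torque"],o["opening"])
print(rel((510.7,-177.4,238),4)); print(rel((500,-100,238),4))
s=cams.get_image("side");t=cams.get_image("top")
crop(s,260,100,70,80,7,"pics/s6.png");crop(t,250,165,60,60,8,"pics/t6.png")
```

```text
5.1 [441.85 116.29 236.8 ] [-0.23 -0.48 -2.18] [ 0.02  0.02 -0.  ] 17.45804570531523
[ -11.06   -0.04   -0.15   -0.41  283.01 -104.41]
[-11.06  -0.04  -0.15  -0.61 207.51 -84.28]
```

View pics/s6.png

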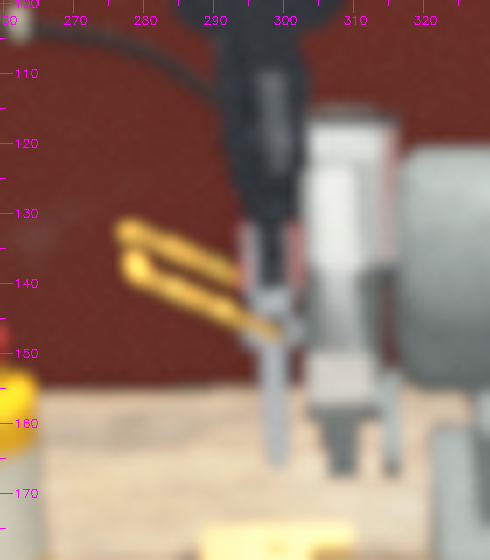

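The pin is out and hangs upright in the fingers, with a measured weight of about 2 N, its tip at (298.5,166) and the loop to the left. Next I'll carry it above the axle hole.

Request:
move_arm:
  series:
    - [-1, 0, 0, 0, 20, -7, 1]
    - [-2, 0, 0, -1, 50, -18, 1]
    - [-4, 0, 0, -1, 85, -31, 1]
    - [-6, 0, 0, -1, 120, -44, 1]
    - [-8, 0, 0, -1, 155, -57, 1]
    - [-9.5, 0, 0, -1, 190, -70, 1]
    - [-10.5, 0, 0, -1, 225, -83, 1]
    - [-11.1, 0, -0.1, -1, 255, -94, 1]
    - [-11.1, 0, -0.1, -1, 275, -101, 1]
    - [-11.1, 0, -0.1, -1, 283, -104.5, 1]
    - [-11.1, 0, -0.1, -1, 283, -104.5, 1]
    - [-11.1, 0, -0.1, -1, 283, -104.5, 1]

```text
time_s: 6.4
eef_pos: [510.3, -176.1, 237.2]
tcp_rot: [[-0.001, 0.071, -0.997], [0.001, -0.997, -0.071], [-1.0, -0.001, 0.001]]
force: [0.5, 0.5, -0.9]
opening: 17.7
```

Request:
move_arm:
  series:
    - [0, 0, 0, 0, 0, 0, 1]
    - [0, 0, 0, 0, 0, 0, 1]
    - [0, 0, 0, 0, 0, 0, 1]

```text
time_s: 6.7
eef_pos: [510.8, -176.3, 238.4]
tcp_rot: [[0.0, 0.072, -0.997], [-0.0, -0.997, -0.072], [-1.0, 0.0, -0.0]]
force: [0.6, -0.1, -1.6]
opening: 17.3
```

Run:
```python
from h import *
o=telemetry.get_obs();print(o["time_s"],o["eef_pos"],o["tcp_rot"],o["force"],o["torque"],o["opening"])
s=cams.get_image("side");t=cams.get_image("top")
cv2.imwrite("pics/s7f.png",s);cv2.imwrite("pics/t7f.png",t)
crop(s,310,150,70,80,7,"pics/s7.png");crop(t,340,130,60,60,8,"pics/t7.png")
print("proj tip at z", [proj("side",(o["eef_pos"][0],o["eef_pos"][1],z)) for z in (o["eef_pos"][2]-95,117)])
```

```text
6.7 [ 510.78 -176.31  238.35] [[ 0.    0.07 -1.  ]
 [-0.   -1.   -0.07]
 [-1.    0.   -0.  ]] [ 0.56 -0.09 -1.57] [0.03 0.02 0.02] 17.254257457403916
proj tip at z [array([[350.03, 210.18]]), array([[349.8 , 218.05]])]
```

View pics/s7.png

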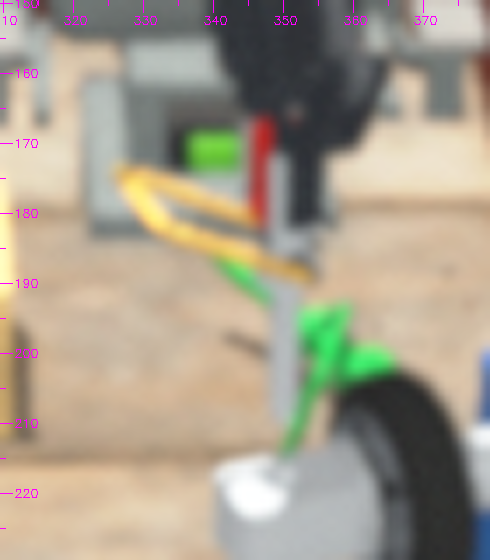

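View pics/t7.png

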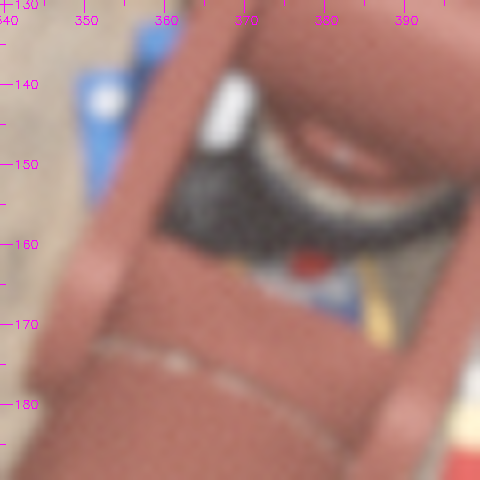

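The side view shows the pin vertical at column 350.2, with its tip at row 210. The hole is at column 349.6, so the offset is about 1 mm. I'll shift slightly and start inserting while watching the force.

Request:
move_arm:
  series:
    - [0, 0, 0, 10, 1.2, 0.3, 1]
    - [0, 0, 0, 18, 1.2, 0.3, 1]
    - [0, 0, 0, 22, 1.2, 0.3, 1]
    - [0, 0, 0, 25, 1.2, 0.3, 1]
    - [0, 0, 0, 28, 1.2, 0.3, 1]
    - [0, 0, 0, 31, 1.2, 0.3, 1]
    - [0, 0, 0, 33, 1.2, 0.3, 1]

```text
time_s: 7.5
eef_pos: [510.6, -178.2, 205.0]
tcp_rot: [[0.0, 0.071, -0.997], [-0.0, -0.997, -0.071], [-1.0, 0.0, -0.0]]
force: [0.0, -0.4, -2.1]
opening: 17.3
```

Run:
```python
from h import *
o=telemetry.get_obs();print(o["time_s"],o["eef_pos"],o["force"],o["torque"],o["opening"])
s=cams.get_image("side");crop(s,310,150,70,80,7,"pics/s8.png")
```

```text
7.5 [ 510.59 -178.25  205.04] [ 0.02 -0.35 -2.11] [ 0.   -0.05 -0.02] 17.290045392999474
```

View pics/s8.png

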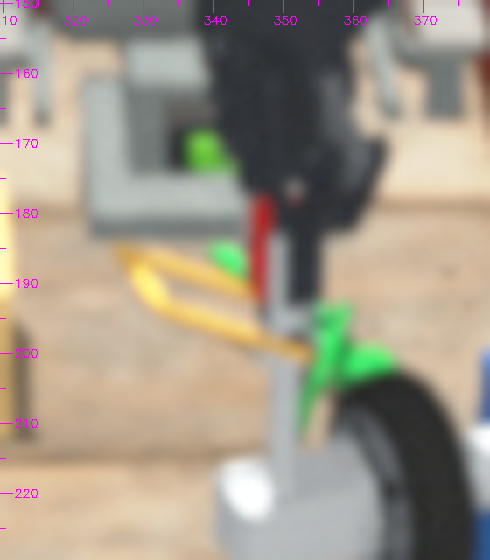

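There is no contact force with the tip 7 mm below the axle top, so the pin is in the hole. I'll continue down.

Request:
move_arm:
  series:
    - [0, 0, 0, 6, 0, 0, 1]
    - [0, 0, 0, 12, 0, 0, 1]
    - [0, 0, 0, 18, 0, 0, 1]
    - [0, 0, 0, 24, 0, 0, 1]
    - [0, 0, 0, 30, 0, 0, 1]
    - [0, 0, 0, 36, 0, 0, 1]
    - [0, 0, 0, 42, 0, 0, 1]
    - [0, 0, 0, 48, 0, 0, 1]
    - [0, 0, 0, 52, 0, 0, 1]
    - [0, 0, 0, 54, 0, 0, 1]

```text
time_s: 8.55
eef_pos: [510.5, -178.0, 150.6]
tcp_rot: [[-0.0, 0.071, -0.997], [0.001, -0.997, -0.071], [-1.0, -0.001, 0.0]]
force: [0.3, 0.2, -0.5]
opening: 17.5
```

Run:
```python
from h import *
o=telemetry.get_obs();print(o["time_s"],o["eef_pos"],o["force"],o["torque"],o["opening"])
s=cams.get_image("side");crop(s,310,150,70,80,7,"pics/s9.png")
```

```text
8.55 [ 510.45 -178.04  150.65] [ 0.34  0.16 -0.52] [ 0.16 -0.04 -0.02] 17.486963277448535
```

View pics/s9.png

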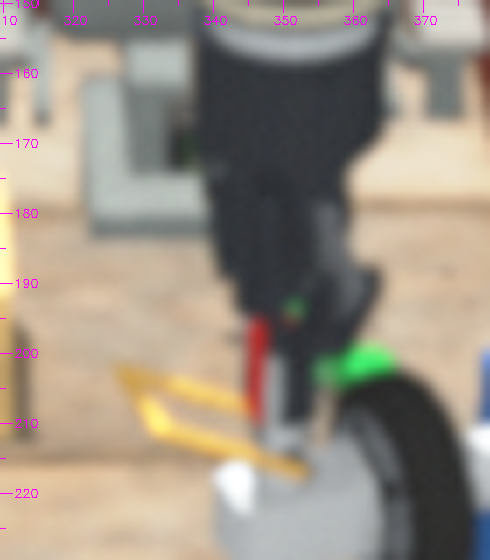

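Request:
move_arm:
  series:
    - [0, 0, 0, 2, 0, 0, 1]
    - [0, 0, 0, 4, 0, 0, 1]
    - [0, 0, 0, 5, 0, 0, 1]
    - [0, 0, 0, 6, 0, 0, 1]
    - [0, 0, 0, 6.5, 0, 0, 1]
    - [0, 0, 0, 7, 0, 0, 1]
    - [0, 0, 0, 7, 0, 0, 1]

```text
time_s: 9.3
eef_pos: [510.7, -178.1, 144.3]
tcp_rot: [[0.001, 0.071, -0.997], [0.0, -0.997, -0.071], [-1.0, -0.0, -0.001]]
force: [1.5, 2.7, -1.5]
opening: 17.1
```

Request:
move_arm:
  series:
    - [0, 0, 0, 0.7, 0, 0, 1]
    - [0, 0, 0, 1.4, 0, 0, 1]
    - [0, 0, 0, 1.4, 0, 0, 1]

```text
time_s: 9.6
eef_pos: [510.8, -178.1, 143.7]
tcp_rot: [[0.001, 0.071, -0.997], [0.0, -0.997, -0.071], [-1.0, -0.0, -0.001]]
force: [-1.5, 3.2, 5.1]
opening: 17.5
```

Run:
```python
from h import *
o=telemetry.get_obs();print(o["time_s"],o["eef_pos"],o["force"],o["torque"],o["opening"])
```

```text
9.6 [ 510.78 -178.15  143.65] [-1.53  3.24  5.08] [ 0.76  0.32 -0.04] 17.494982992350398
```

Contact is felt at the expected height (TCP z 143.7, +5 N), so the collar is seated. I'll relieve the side force, open and retreat upward.

Request:
move_arm:
  series:
    - [0, 0, 0, -0.7, -1, 0, 1]
    - [0, 0, 0, -0.7, -1, 0, 1]
    - [0, 0, 0, -0.7, -1, 0, 0.6]
    - [0, 0, 0, -0.7, -1, 0, 0.3]
    - [0, 0, 0, -0.7, -1, 0, 0]
    - [0, 0, 0, -0.7, -1, 0, 0]
    - [0, 0, 0, -0.7, -1, 0, 0]
    - [0, 0, 0, -10, -1, 0, 0]
    - [0, 0, 0, -35, -1, 0, 0]
    - [0, 0, 0, -70, -1, 0, 0]
    - [0, 0, 0, -100, -1, 0, 0]
    - [0, 0, 0, -110, -1, 0, 0]

```text
time_s: 10.8
eef_pos: [512.2, -178.0, 257.9]
tcp_rot: [[0.007, 0.071, -0.997], [-0.003, -0.997, -0.071], [-1.0, 0.004, -0.007]]
force: [-0.0, -1.1, 0.2]
opening: 85.2
```

Run:
```python
from h import *
o=telemetry.get_obs();print(o["time_s"],o["eef_pos"],o["force"],o["torque"],o["opening"])
s=cams.get_image("side");crop(s,310,150,70,80,7,"pics/s10.png")
print(proj("side",(510.7,-178,185)),proj("side",(510.7,-178,117)))
a=np.radians(4);print(np.array([510.7,-178])-70*np.array([np.cos(a),np.sin(a)]))
p=np.array([510.7,-178])-68*np.array([np.cos(a),np.sin(a)])
print(rel((*p,250),4))
```

```text
10.8 [ 512.15 -178.05  257.93] [-0.04 -1.11  0.16] [-0.02 -0.07  0.01] 85.23924764239644
[[350.57 197.74]] [[349.98 218.38]]
[ 440.87 -182.88]
[ 0.06 -0.38 -0.22  7.29 -0.26 69.52]
```

View pics/s10.png

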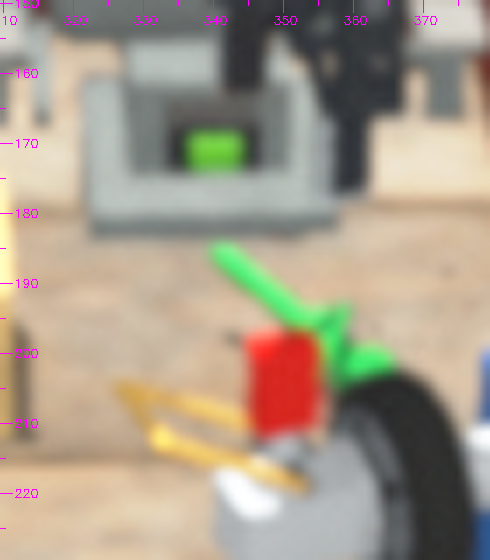

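The pin stands upright on the axle with its collar down and its loop to the free-end side (bar ends at about (327,204) and (332.5,212)). I'll check the bar's position before pushing.

Run:
```python
from h import *
for yaw in (0,4,8):
  a=np.radians(yaw);x=np.array([np.cos(a),np.sin(a),0]);y=np.array([-np.sin(a),np.cos(a),0])
  b=np.array([510.7,-178,129])-60.6*x+[0,0,35]
  print(yaw,b,proj("side",b+23*y),proj("side",b-23*y),proj("side",np.array([510.7,-178,129])-23*y))
t=cams.get_image("top");crop(t,340,130,60,60,8,"pics/t10.png")
```

```text
0 [ 450.1 -178.   164. ] [[326.88 203.47]] [[332.   212.21]] [[352.89 219.23]]
4 [ 450.25 -182.23  164.  ] [[326.84 204.35]] [[333.1  212.92]] [[353.44 219.13]]
8 [ 450.69 -186.43  164.  ] [[326.91 205.24]] [[334.29 213.59]] [[353.96 219.  ]]
```

View pics/t10.png

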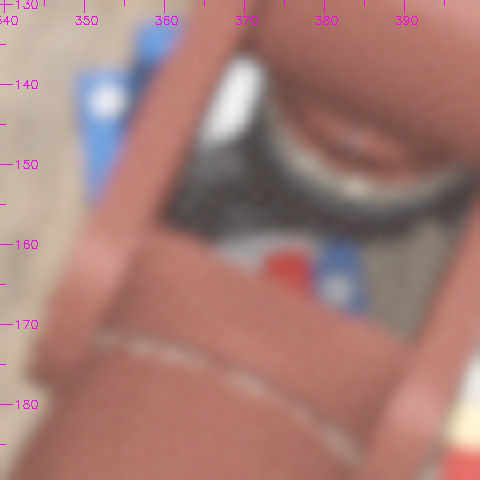

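Request:
move_arm:
  series:
    - [0, 0, 0, 0, 0, 20, 0.3]
    - [0, 0, 0, 0, 0, 45, 0.6]
    - [0, 0, 0, 0, 0, 62, 1]
    - [0, 0, 0, 0, 0, 66, 1]
    - [0, 0, 0, 10, 0, 66, 1]
    - [0, 0, 0, 30, 0, 66, 1]
    - [0, 0, 0, 50, 0, 66, 1]
    - [0, 0, 0, 65, 0, 66, 1]
    - [0, 0, 0, 72, 0, 66, 1]
    - [0, 0, 0, 75, 0, 66, 1]
    - [0, 0, 0, 75, 0, 66, 1]

```text
time_s: 12.0
eef_pos: [444.9, -181.9, 177.6]
tcp_rot: [[-0.0, 0.071, -0.997], [0.0, -0.997, -0.071], [-1.0, -0.0, -0.0]]
force: [0.0, 0.2, 0.1]
opening: 0.0
```

Run:
```python
from h import *
o=telemetry.get_obs();print(o["time_s"],o["eef_pos"],o["force"],o["opening"])
s=cams.get_image("side");crop(s,300,150,80,90,6,"pics/s11.png")
```

```text
12.0 [ 444.86 -181.88  177.64] [0.02 0.19 0.12] 0.020603501580120212
```

View pics/s11.png

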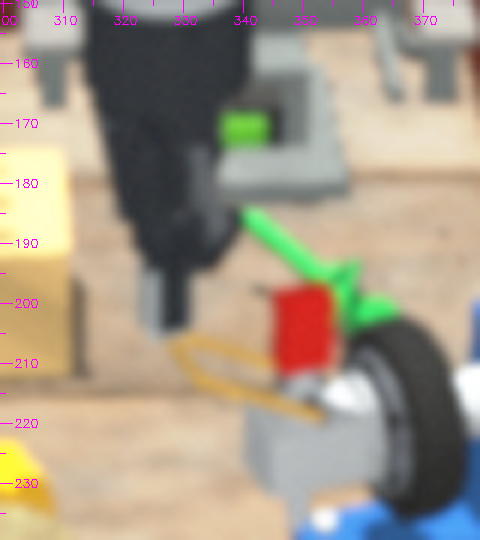

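The shut fingers are right above the bar (around (329,206)), and the pin tip is visible below the axle. I'll push down.

Request:
move_arm:
  series:
    - [0, 0, 0, 8, 0, 0, 1]
    - [0, 0, 0, 15, 0, 0, 1]
    - [0, 0, 0, 22, 0, 0, 1]
    - [0, 0, 0, 29, 0, 0, 1]
    - [0, 0, 0, 36, 0, 0, 1]
    - [0, 0, 0, 43, 0, 0, 1]
    - [0, 0, 0, 50, 0, 0, 1]
    - [0, 0, 0, 55, 0, 0, 1]
    - [0, 0, 0, 60, 0, 0, 1]
    - [0, 0, 0, 62, 0, 0, 1]
    - [0, 0, 0, 62, 0, 0, 1]

```text
time_s: 13.15
eef_pos: [444.5, -181.8, 115.5]
tcp_rot: [[-0.0, 0.071, -0.997], [0.0, -0.997, -0.071], [-1.0, -0.0, 0.0]]
force: [-0.2, -0.1, 0.1]
opening: 0.1
```

Run:
```python
from h import *
o=telemetry.get_obs();print(o["time_s"],o["eef_pos"],o["force"],o["opening"])
s=cams.get_image("side");crop(s,300,150,80,90,6,"pics/s12.png")
```

```text
13.15 [ 444.55 -181.81  115.46] [-0.18 -0.08  0.06] 0.06491612782554053
```

View pics/s12.png

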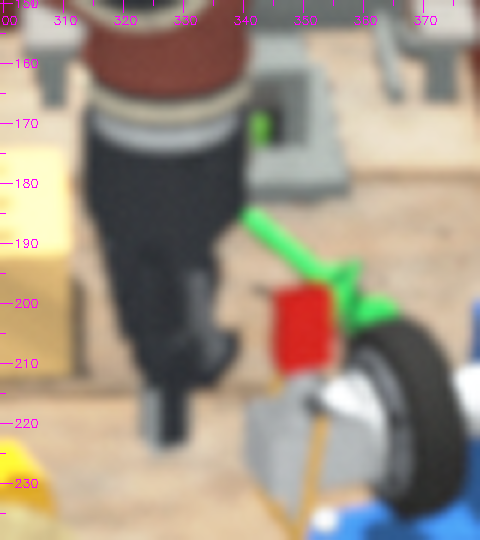

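The loop has snapped shut: its leg runs down the axle's side to the bar at about (348,238). I'll back away to the robot's side, then up, and check.

Request:
move_arm:
  series:
    - [0, 0, 0, 0, 0, 15, 1]
    - [0, 0, 0, -15, 0, 25, 1]
    - [0, 0, 0, -45, 0, 30, 1]
    - [0, 0, 0, -85, 0, 30, 1]
    - [0, 0, 0, -125, 20, 30, 1]
    - [0, 0, 0, -140, 60, 30, 1]
    - [0, 0, 0, -140, 105, 30, 1]
    - [0, 0, 0, -140, 150, 30, 1]
    - [0, 0, 0, -140, 190, 30, 1]
    - [0, 0, 0, -140, 200, 30, 1]
    - [0, 0, 0, -140, 200, 30, 1]

```text
time_s: 14.3
eef_pos: [428.7, -384.6, 255.7]
tcp_rot: [[-0.0, 0.069, -0.998], [0.001, -0.998, -0.069], [-1.0, -0.001, 0.0]]
force: [-0.7, 0.3, 0.4]
opening: 0.0
```

Run:
```python
from h import *
o=telemetry.get_obs();print(o["time_s"],o["eef_pos"],o["force"],o["opening"])
s=cams.get_image("side");t=cams.get_image("top")
crop(s,290,150,120,105,6,"pics/s13.png");cv2.imwrite("pics/t13f.png",t);cv2.imwrite("pics/s13f.png",s)
crop(t,330,115,80,80,7,"pics/t13.png")
for yaw in(4,):
  a=np.radians(yaw);x=np.array([np.cos(a),np.sin(a),0]);y=np.array([-np.sin(a),np.cos(a),0])
  b=np.array([510.7,-178,129])-10*x-[0,0,69]
  print(proj("side",b+23*y),proj("side",b-23*y))
```

```text
14.3 [ 428.66 -384.62  255.66] [-0.66  0.33  0.42] 0.043844452673157244
[[343.14 231.27]] [[349.51 240.12]]
```

View pics/s13.png

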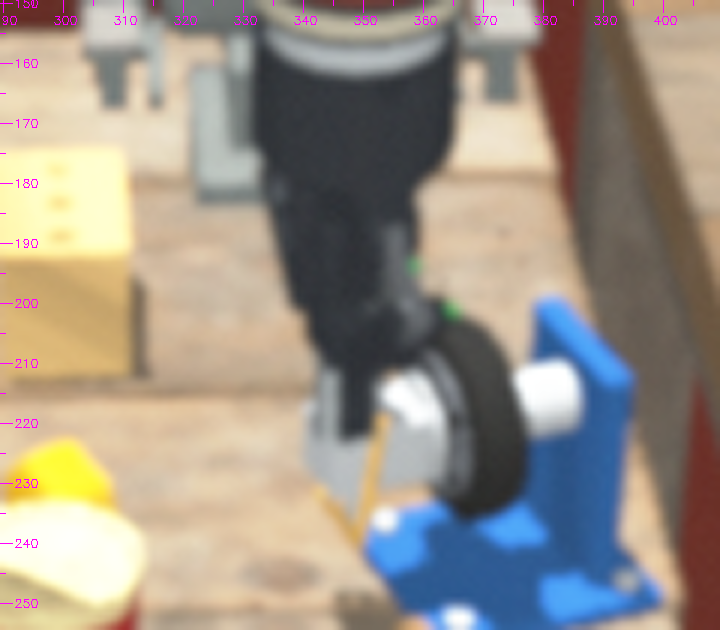

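View pics/t13.png

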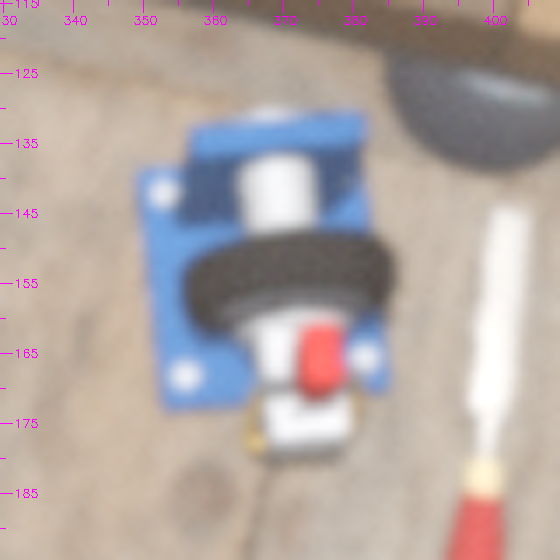

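View pics/s13f.png

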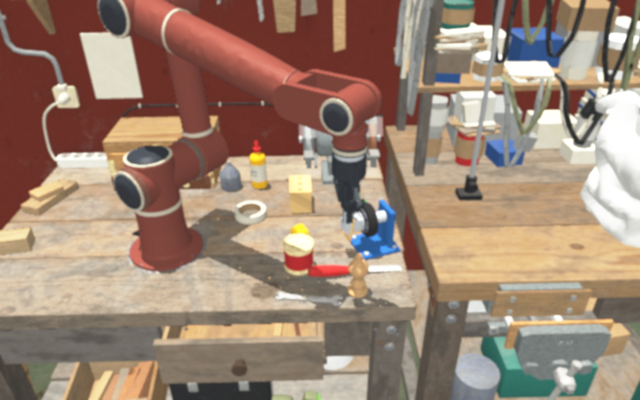

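Both views agree: the bar corner at side (349.5,240) matches the predicted shut position (349.5,240.1), the pin stands upright at the hole, and the bystanders are unmoved. I'll hand the job in.

```bash
python3 -c "
from bench import bot
print(bot.sign_off())"
```

```text
the job is handed in; nothing more can be done
None
```

The wheel is secured. I took the red hitch pin out of the block and pushed it down through the axle's cross hole until the collar sat on the axle. I then swung the loop down over the free end until it snapped shut underneath, and backed the arm well clear. I handed the job in at about 14 s.

- **Collar seated:** contact came at the expected height, with about 5 N of upward force. After release the pin stood upright with its loop on the free-end side.
- **Loop shut:** in the side view one corner of the loop's bar was at pixel (349.5, 240), where a shut loop was predicted to be. In that last picture the gripper hid the pin's handle, but the top view showed it in place.
- **Forces and bystanders:** the highest wrist reading at my check points was about 6 N. The other things on the bench looked unmoved by eye; I did not measure them.

No check failed. The two cameras differed by about 2–3 mm on where the hole was, so I used a value between them, and the pin went in without any noticeable resistance.

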